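Index the painting stand one hole round

ROBOT

A 6-joint arm with a two-finger parallel gripper is mounted at the origin on the work surface. World frame = base frame: x ahead of the robot, y to its left, z up, the work surface at z = 0. Lengths are in m, angles in rad, forces in N, time in s.
With the tool pointing down it reaches from about 0.425 to 0.925 m from the base axis. Payload 12.5 kg.
Tool frame: the origin (TCP) lies at the very end of the fingers, on their centre line; the grasp point (between the pads) lies behind it (bot.grip_depth is the z of the grasp point in the tool frame, in m); z points along the fingers, y is the direction in which the jaws open and shut (so a half turn about z gives the same grasp; the last joint's range is limited). The gripper opens to 85 mm and grips with 20 to 120 N. Pads are 22 mm wide; open, the fingers measure 114 mm over their backs; the gripper's body (76 mm by 85 mm) begins 54 mm behind the grasp point. The pads swing forward as they close: fully open they stand 13 mm farther back than shut.
Start: joints at [-1.447, 0.491, 1.559, -0, 1.092, -0.106], TCP at [0.142, -0.609, 0.203] pointing down, gripper open.
Joint ranges: [-3.1, 3.1], [-0.84, 2.19], [0.05, 2.79], [-1.13, 4.28], [0.06, 2.93], [-2.69, 2.69]. Speed limits (rad/s): [2.22, 2.22, 2.79, 3.14, 3.14, 3.14].

INTERFACE

Orientations are given as a unit quaternion [x, y, z, w].
In Python, from station import bot, snapshot gives the robot as it stands.
- The arm moves only by the shell command python3 -m handwheel 'ROWS' [FORCE]. ROWS is JSON, a list of rows, each a list of 3 entries, a list of its own where there are three numbers: the finger opening in mm, from 0 to 85.4, then the shift along the tool's x, y, z in mm, then the turn, a rotation vector about the tool's x, y, z in rad. A call has 1 to 5 rows; each row is the pose to reach, as a shift and turn from the pose commanded when the call began, along the tool's axes at that moment; what a row does not reach only later rows make up. A row lasts 1/12 s, in which the tool goes at most 41.7 mm and 7.16 degrees, less where a joint would pass 70% of its speed; a pose out of reach is approached as far as the arm can. A call with a gripper value outside its range is refused whole. The fingers move at their own pace and stop on an object; FORCE is the grip in N (left out, the last holds). Time passes only in rows, so rows that repeat a pose let the fingers close. It gives the time, the measured TCP pose, the force and the opening at its end, in the units of the state.
- bot.read_state(): the state, without advancing time (a new reading comes with each control period).
- snapshot(name): name is "scene" or "top" or "wrist"; returns a dict with "image" (384x512x3 uint8, red, green, blue), "intrinsics" (3x3 intrinsics, pixels), "k1" (the pictures are not rectified: a ray, as slopes to the right and down, at radius r is drawn at 1 + k1 r^2 times it, then the intrinsics apply), "T" (4x4, takes a point from camera to world coordinates). Camera axes: x right, y down, z forward; pixel columns grow to the right and rows downward; lengths in m; the calibration is good to about 2 mm. A picture is of the moment at which its call begins. There is no depth.
- bot.close_job(): hands the job in, once; it reports no verdict.
The state is a dict: "t": time; "joint_positions": joint angles; "qvel": joint speeds; "effort": joint torques, N m; "eef_pos": TCP position; "orientation": TCP orientation; "ft_force": force on the tool from outside, world axes, zero at the start; "torque": the same for the moment, N m; "grip_width": finger opening in m.
Only numpy, scipy, OpenCV 4.12 (cv2) and the standard library are available. Lean on these libraries where they do the work, as an engineer would, in place of code of your own. Each camera call takes 0.05 s, during which the arm holds its last target.

TASK

Give the freshly painted yellow model car its next drying position: press the red index plunger down with a fingertip, keep it down while you swing the stand's table round by one hole to the hole beside the orange stud, then let the plunger spring up so that its pin locks into that hole. Go the short way and not past the orange-stud hole, do not touch or lift the yellow car (the paint is wet) and leave the other things on the bench where they are.

Things in the scene. Friction and masses are not known exactly. Their poses are not given: they have to be found in the camera images.
- stand: Fixed indexing stand: green round foot (356 mm across, 10 mm thick), grey column, dark steel ring (250 mm across, top 46 mm above the bench) with eight index holes at 112 mm from the middle, 45 degrees (0.785 rad) apart. Origin: on the bench, on the vertical axis about which the table turns; z up. At the start the plunger stands in the direction of the stand's -x axis.
- turntable (a joint): Angle of the turning table about the vertical axis, rad: 0 at the start, positive counter-clockwise seen from above; one hole is 0.785. At angle a the red knob is at (-0.140 cos a, -0.140 sin a) m in the stand's frame. With the pin out of the holes the table turns lightly (about 0.05 N m) and stays where it is left.
- plunger (a joint): How far the plunger is pressed down, m: 0 up (pin fully in a hole), 0.012 fully pressed. Pressing draws the pin down out of the ring; it is free from 8 to 9 mm on. Spring: about 3 N at the start, 7 N fully pressed. Let go between holes it stays some 8 mm down and springs up when a hole comes over it (it catches and centres itself within about 3 mm, 0.03 rad, of the hole's middle).
- knob_top (a point): Centre of the flat top of the red plunger knob (36 mm across), 84 mm above the bench when up, 140 mm from the stand's axis. It sits in the blue fork of the turning table, rides round with it, and moves down as it is pressed. The pin's brass tip shows 2 mm above the ring, inwards of the knob, when it is in a hole.
- fork (a point): Point on the blue fork between the tops of its two upright cheeks, above the knob, 100 mm above the bench; rides with the table. The cheeks stand one either side of the knob (inner faces 50 mm apart, 8 mm thick, 44 mm long radially, tops 16 mm above the knob's), so a fingertip (gripper shut) between them can press the knob and push the table round either way.
- orange_stud: Orange stud (26 mm across, 10 mm high) fixed on the stand's green foot 165 mm from the stand's axis, straight outwards of the hole to turn to, which is the neighbour, on one side or the other, of the hole that the pin is in at the start. Origin: centre of its underside, 10 mm above the bench.
- white_stud: White stud, same size, marking in the same way the neighbouring hole on the other side: not the one wanted.
- table_center (a point): Centre of the upper face of the turning table, on its axis, 58 mm above the bench. The table is an aluminium disc, 190 mm across with a cork top, and carries the blue fork with the plunger.
- car_center (a point): The freshly painted yellow model car (150 mm long, 60 mm wide, 44 mm high, 160 g), standing loose in the middle of the turning table; this point is its centre, 22 mm above its wheels' underside. Not to be touched: it rides round with the table.
- jar_red: Loose paint jar with red cap, 38 mm across, 45 mm high, beside the stand's foot; a bystander. Origin under its centre.
- jar_blue: Loose paint jar with blue cap, 38 mm across, 45 mm high; a bystander. Origin under its centre.
- wax_tin: Loose copper-coloured tin, 56 mm across, 22 mm high; a bystander. Origin under its centre.
- spare_car: Loose red model car with grey roof, 150 mm long, 60 mm wide, 44 mm high; a bystander. Origin under its centre.
- brush: Loose flat brush, 170 mm long, lying on the bench; a bystander.
- screwdriver: Loose screwdriver, 160 mm long, lying on the bench; a bystander.
- thinner: Loose bottle, 52 mm across, 110 mm high; a bystander. Origin under its centre.

How it is judged:
By the outcome, as a careful person would: the job done as asked, in the order asked, and still so for the second after the job is handed in, with the robot touching nothing.
It also fails if it takes over 32 s, if anything falls off the work surface, if the arm or the gripper's body presses on something with over 40 N, if the wrist force passes 120 N, or if a joint passes its speed limit or range.

## Working session

There is one attempt and no reset: what is moved stays moved. The work goes in short steps, Python scripts to look and compute and a shell command to move; the robot and the scene stay as the last step left them, time stands still between calls to the robot, and variables do not carry over. Pictures are saved under pics/ and viewed, and the job is handed in when it is done.

```bash
mkdir -p pics
python3 - <<'E'
from station import bot,snapshot
import cv2
for n in ["top","scene"]:
    s=snapshot(n); cv2.imwrite(f"pics/{n}0.png",s["image"][:,:,::-1]); print(n,s["intrinsics"],s["k1"],s["T"])
print(bot.read_state(),bot.grip_depth)
E
```

```text
top [[401.40457302   0.         257.20866899]
 [  0.         401.40457302 192.56528764]
 [  0.           0.           1.        ]] -0.13075676183947324 [[-0.02471772 -0.99154123  0.12741671  0.33924347]
 [-0.99965116  0.0233286  -0.01238322  0.00719891]
 [ 0.00930602 -0.12767835 -0.99177197  1.5659589 ]
 [ 0.          0.          0.          1.        ]]
scene [[449.92147787   0.         259.14858745]
 [  0.         449.92147787 188.11016329]
 [  0.           0.           1.        ]] -0.031355796747309005 [[ 0.88962204  0.3810073  -0.25180561  0.84742535]
 [ 0.45654143 -0.72751371  0.5121462  -0.64938675]
 [ 0.0119394  -0.57057624 -0.82115784  1.15062872]
 [ 0.          0.          0.          1.        ]]
{'t': 0.1, 'joint_positions': array([-1.44660520e+00,  4.91494630e-01,  1.55938337e+00, -4.51643945e-05,
        1.09169319e+00, -1.05608376e-01]), 'qvel': array([-0.0001789 , -0.00076304, -0.00099382,  0.00082931, -0.00059167,
        0.00105025]), 'effort': array([ 2.16560395e-03, -6.19447160e+01, -2.62026697e+01, -1.48932654e-04,
        2.90555268e-03, -1.97991213e-06]), 'eef_pos': array([ 0.14234198, -0.60834567,  0.20199085]), 'orientation': array([ 9.93404969e-01,  1.14657437e-01, -2.45796004e-05, -4.89062432e-04]), 'ft_force': array([-0.52656767,  0.43648879, -0.61396275]), 'torque': array([-0.04994081,  0.00152493, -0.0011546 ]), 'grip_width': 0.08514549912888324} -0.0187
```

View pics/top0.png

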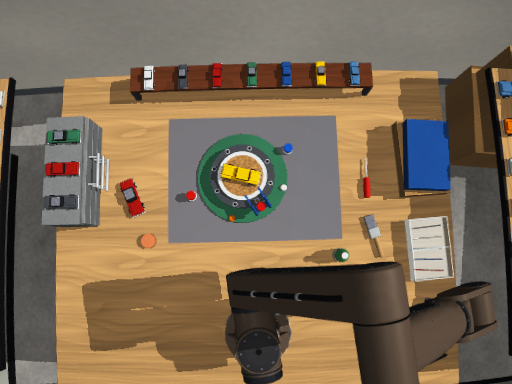

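View pics/scene0.png

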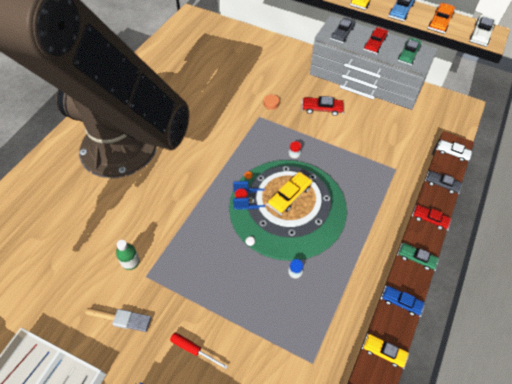

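The top view shows the stand at about (242,177), the red knob at (261,206), the orange stud at (232,218) and the white stud at (284,187). In the scene view the knob is at (241,195), the orange stud at (249,176) and the white stud at (250,241). I'll measure these next.

```bash
cat > h.py <<'E'
import numpy as np,cv2
from station import bot,snapshot
def ray(s,p):
    K=s["intrinsics"]; D=np.array([s["k1"],0,0,0,0.])
    q=cv2.undistortPointsIter(np.array([[p]],float),K,D,None,None,(3,50,1e-10))[0,0]
    T=s["T"]; return T[:3,3],T[:3,:3]@np.array([q[0],q[1],1.])
def onz(s,p,z):
    o,d=ray(s,p); return o+d*(z-o[2])/d[2]
def proj(s,P):
    T=s["T"]; c=T[:3,:3].T@(np.array(P)-T[:3,3])
    return cv2.projectPoints(c.reshape(1,1,3),np.zeros(3),np.zeros(3),s["intrinsics"],np.array([s["k1"],0,0,0,0.]))[0].ravel()
def tri(s1,p1,s2,p2):
    (a,u),(b,v)=ray(s1,p1),ray(s2,p2)
    t=np.linalg.lstsq(np.stack([u,-v],1),b-a,rcond=None)[0]
    return (a+u*t[0]+b+v*t[1])/2, np.linalg.norm(a+u*t[0]-b-v*t[1])
def blobs(s,lo,hi,win,amin=8):
    h=cv2.cvtColor(s["image"],cv2.COLOR_RGB2HSV); m=cv2.inRange(h,lo,hi)
    w=np.zeros_like(m); w[win[1]:win[3],win[0]:win[2]]=255; m&=w
    n,l,st,c=cv2.connectedComponentsWithStats(m)
    return [(c[i].round(1).tolist(),int(st[i,4]),st[i,:4].tolist()) for i in range(1,n) if st[i,4]>=amin],m,l
E
python3 - <<'E'
from h import *
W={"top":(180,120,310,235),"scene":(215,145,360,280)}
for n in W:
    s=snapshot(n)
    for nm,lo,hi in [("red",(0,170,110),(5,255,255)),("orange",(6,180,110),(16,255,255)),("white",(0,0,190),(180,40,255)),("green",(60,90,20),(90,255,200)),("blue",(100,150,60),(125,255,255)),("yellow",(20,180,100),(32,255,255))]:
        b,m,l=blobs(s,lo,hi,W[n])
        z={"red":.084,"orange":.02,"white":.02,"green":.01,"blue":.1,"yellow":.09}[nm]
        for x in b: print(n,nm,x,onz(s,x[0],z).round(4)[:2])
        if nm=="green":
            c=max(cv2.findContours(m,cv2.RETR_EXTERNAL,cv2.CHAIN_APPROX_NONE)[0],key=cv2.contourArea)
            P=np.array([onz(s,p[0],.01)[:2] for p in cv2.convexHull(c)],np.float32)
            print("foot circle",cv2.minEnclosingCircle(P),cv2.fitEllipse(P))
    im=s["image"][W[n][1]:W[n][3],W[n][0]:W[n][2],::-1]
    cv2.imwrite(f"pics/{n}1.png",cv2.resize(im,None,fx=5 if n=="top" else 4,fy=5 if n=="top" else 4,interpolation=cv2.INTER_CUBIC))
E
```

```text
top red ([190.2, 195.0], 64, [186, 191, 9, 9]) [0.5264 0.2386]
top red ([260.7, 205.8], 60, [257, 202, 9, 9]) [ 0.4799 -0.023 ]
top orange ([231.4, 217.8], 30, [229, 215, 6, 7]) [0.4422 0.0898]
top white ([250.1, 164.1], 262, [221, 151, 46, 39]) [0.651 0.013]
top white ([230.6, 192.4], 115, [219, 180, 27, 20]) [0.5409 0.0912]
top white ([283.6, 187.0], 25, [281, 185, 6, 5]) [ 0.5573 -0.1154]
top white ([253.5, 194.1], 49, [247, 190, 13, 9]) [0.5322 0.0024]
top green ([240.7, 177.9], 2728, [198, 134, 89, 89]) [0.5987 0.0511]
foot circle ((0.6009876132011414, 0.04592222720384598), 0.1769978553056717) ((0.6009313464164734, 0.0460093729197979), (0.3514513075351715, 0.3531006872653961), 84.17403411865234)
top blue ([287.8, 147.5], 62, [284, 143, 9, 10]) [ 0.6951 -0.13  ]
top blue ([265.8, 199.8], 56, [260, 191, 12, 17]) [ 0.5   -0.042]
top blue ([252.8, 207.0], 55, [247, 199, 13, 16]) [0.4746 0.0064]
top yellow ([239.9, 173.8], 503, [221, 164, 39, 21]) [0.6009 0.0516]
scene red ([295.1, 147.4], 56, [290, 145, 11, 7]) [0.5488 0.2034]
scene red ([240.5, 193.3], 64, [235, 190, 12, 7]) [ 0.48
[... 468 characters left out ...]
9]) [ 0.5598 -0.1186]
scene white ([294.4, 274.4], 54, [289, 269, 13, 9]) [ 0.7151 -0.153 ]
scene green ([292.9, 222.3], 3778, [229, 160, 118, 100]) [ 0.6413 -0.0008]
scene green ([242.6, 179.0], 14, [240, 177, 6, 4]) [0.4359 0.0689]
foot circle ((0.6036819219589233, 0.04238008335232735), 0.17739510536193848) ((0.6035637259483337, 0.04288506507873535), (0.3496514558792114, 0.35352131724357605), 9.199753761291504)
scene blue ([244.2, 186.0], 150, [234, 181, 26, 12]) [ 0.4841 -0.0074]
scene blue ([243.3, 203.9], 196, [233, 198, 27, 11]) [ 0.5107 -0.062 ]
scene blue ([296.1, 265.3], 142, [290, 259, 13, 14]) [ 0.7179 -0.1634]
scene yellow ([289.7, 191.3], 725, [268, 172, 43, 41]) [0.6047 0.0428]
```

View pics/top1.png

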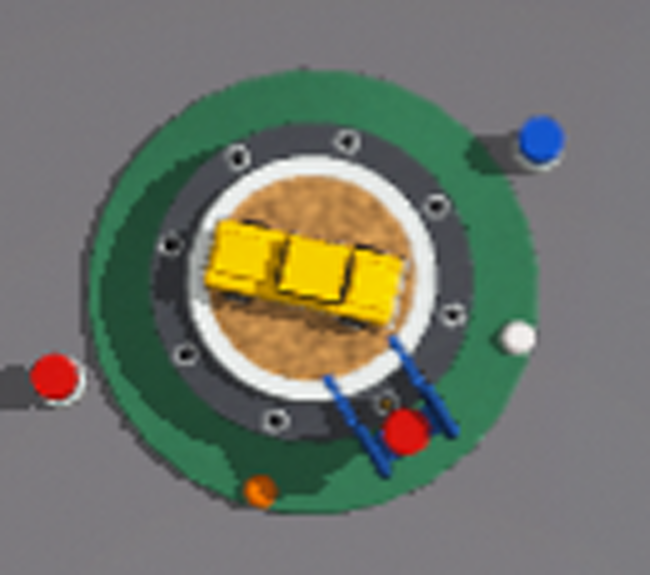

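View pics/scene1.png

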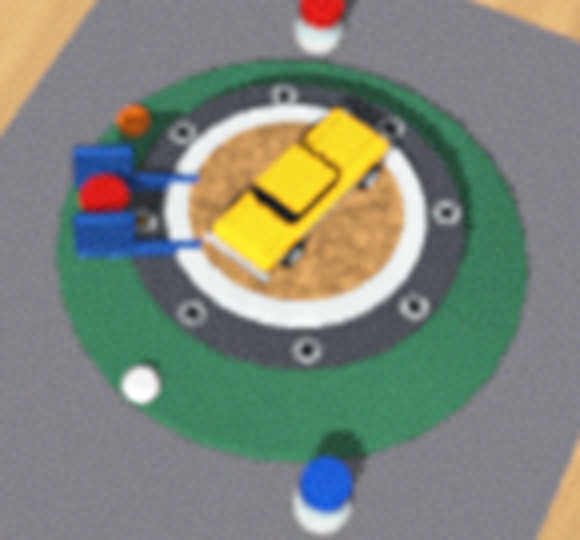

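Geometry so far:

| Item | Angle about the axis | Distance from the axis |
|---|---|---|
| Knob | about 209.5° | 140 mm |
| Orange stud | about 164.7° | 163 mm |
| White stud | about 255° | 167 mm |

The stand's axis is at about (0.602, 0.044). The turn is therefore clockwise, −0.785. I'll close the fingers, swing over at height, and line tool y up with the radial direction.

```bash
cat >> h.py <<'E'
from scipy.spatial.transform import Rotation as R
def to(x,y,z,ydir=None):
    s=bot.read_state(); r=R.from_quat(s["orientation"]); 
    yv=r.apply([0,1,0]); yd=np.degrees(np.arctan2(yv[1],yv[0]))
    print("t",round(s["t"],2),"tcp",s["eef_pos"].round(4),"ydir",yd.round(2),"F",s["ft_force"].round(2),"tilt",r.apply([0,0,1]).round(4))
    print("shift mm",(r.inv().apply(np.array([x,y,z])-s["eef_pos"])*1000).round(1), "turn z",None if ydir is None else round(-np.radians(ydir-yd),3))
E
python3 -m handwheel '[[0,[35,-14,0],[0,0,-0.12]],[0,[71,-28,0],[0,0,-0.24]],[0,[107,-42,0],[0,0,-0.36]],[0,[143,-56,0],[0,0,-0.48]],[0,[178,-69,0],[0,0,-0.6]]]'
python3 -c "
from h import *
to(.42,-.33,.2,-7)"
```

```text
t: 0.62
eef_pos: [0.3012, -0.4995, 0.2025]
orientation: [0.914, 0.406, 0.0, -0.0]
ft_force: [1.0, -0.4, 0.9]
grip_width: 0.0255
t 0.62 tcp [ 0.3012 -0.4995  0.2025] ydir -42.14 F [ 0.98 -0.39  0.86] tilt [-0.e+00  2.e-04 -1.e+00]
shift mm [205.4 -25.6   2.5] turn z -0.613
```

```bash
python3 -m handwheel '[[0,[40,-5,0],[0,0,-0.12]],[0,[80,-10,0],[0,0,-0.24]],[0,[120,-15,0],[0,0,-0.36]],[0,[160,-20,0],[0,0,-0.48]],[0,[200,-25,0],[0,0,-0.61]]]'
python3 -c "
from h import *
to(.47,-.15,.19,29.5)"
```

```text
t: 1.03
eef_pos: [0.4173, -0.3347, 0.2025]
orientation: [0.752, 0.66, -0.0, 0.0]
ft_force: [0.3, -0.7, -0.2]
grip_width: -0.0002
t 1.03 tcp [ 0.4173 -0.3347  0.2025] ydir -7.46 F [ 0.29 -0.72 -0.25] tilt [ 0.e+00 -1.e-04 -1.e+00]
shift mm [189.9  28.3  12.5] turn z -0.645
```

```bash
python3 -m handwheel '[[0,[38,6,1],[0,0,-0.12]],[0,[76,12,2],[0,0,-0.24]],[0,[114,17,3],[0,0,-0.36]],[0,[152,23,4],[0,0,-0.48]],[0,[190,28,5],[0,0,-0.61]]]'
python3 -c "
from h import *
to(.4806,-.0245,.16,29.5)"
```

```text
t: 1.45
eef_pos: [0.4703, -0.1501, 0.1975]
orientation: [0.521, 0.854, -0.0, 0.0]
ft_force: [0.1, -0.4, 1.3]
grip_width: 0.0002
t 1.45 tcp [ 0.4703 -0.1501  0.1975] ydir 27.2 F [ 0.09 -0.42  1.28] tilt [ 2.e-04 -1.e-04 -1.e+00]
shift mm [107.   66.6  37.5] turn z -0.04
```

```bash
python3 -m handwheel '[[0,[27,17,5],[0,0,-0.02]],[0,[54,34,10],[0,0,-0.04]],[0,[81,51,20],[0,0,-0.04]],[0,[107,66.6,30],[0,0,-0.04]],[0,[107,66.6,37],[0,0,-0.04]]]'
python3 - <<'E'
from h import *
S={}
for n in ["wrist","scene","top"]:
    s=snapshot(n); S[n]=s; cv2.imwrite(f"pics/{n}2.png",s["image"][:,:,::-1])
for n in S:
    print(n,S[n]["T"].round(3)[:3,3],proj(S[n],(.4806,-.0245,.084)),proj(S[n],bot.read_state()["eef_pos"]))
to(.4806,-.0245,.084,29.5)
E
```

```text
t: 1.87
eef_pos: [0.4807, -0.0225, 0.1598]
orientation: [0.505, 0.863, 0.0, -0.0]
ft_force: [0.7, -0.0, 0.4]
grip_width: 0.0002
wrist [0.44  0.05  0.332] [257.98714443 186.98077351] [256.47679519 230.48405969]
scene [ 0.847 -0.649  1.151] [240.36589683 193.07479298] [239.5348443  177.91271674]
top [0.339 0.007 1.566] [261.09293086 205.59502516] [262.03557395 203.40471544]
t 2.02 tcp [ 0.481  -0.0264  0.1602] ydir 29.22 F [ 0.13 -0.27 -0.04] tilt [-9.e-04 -1.e-04 -1.e+00]
shift mm [ 1.8  0.6 76.2] turn z -0.005
```

View pics/wrist2.png

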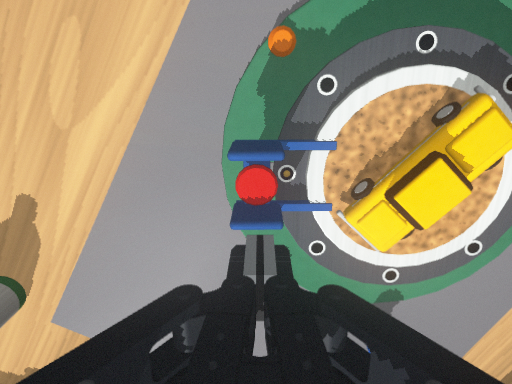

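View pics/scene2.png

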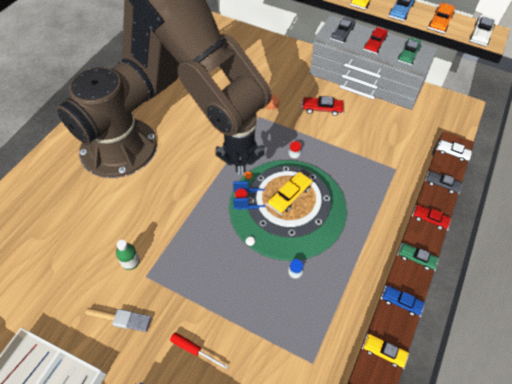

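The wrist view shows the knob at (257,185), close to the predicted (258,187). It also shows the holes at (427,42), (327,84), (317,247), (391,275) and (474,247), and the orange stud at (282,41). I'll fit the axis and hole pattern from these.

Run:
```python
from h import *
from scipy.optimize import least_squares
s=snapshot("wrist")
b,_,_=blobs(s,(0,170,110),(5,255,255),(200,140,300,230),200); k=onz(s,b[0][0],.084); print("knob",b,k)
b,_,_=blobs(s,(6,180,110),(16,255,255),(250,15,310,60),100); print("orange",b,o:=onz(s,b[0][0],.02))
px=[(427,42),(327,84),(317,247),(391,275),(474,247)]
g=cv2.cvtColor(s["image"],cv2.COLOR_RGB2GRAY)
H=[]
for x,y in px:
    w=g[y-9:y+10,x-9:x+10]; m=(w<50).astype(np.uint8)
    n,l,st,c=cv2.connectedComponentsWithStats(m); i=min([i for i in range(1,n) if st[i,4]>10],key=lambda i:np.hypot(*(c[i]-9)))
    p=(x-9+c[i][0],y-9+c[i][1]); H.append(onz(s,p,.046)[:2]); print(p,st[i,4],H[-1].round(4))
H=np.array(H)
f=lambda q:np.concatenate([np.hypot(*(H-q[:2]).T)-.112, .112*(((np.arctan2(*(H-q[:2]).T[::-1])-q[2]+np.pi/8)%(np.pi/4))-np.pi/8)])
r=least_squares(f,[.602,.044,np.radians(29.5)]); print("axis",r.x[:2],"hole phase deg",np.degrees(r.x[2]),r.fun.round(4))
c=r.x[:2]
for n,p in("knob",k),("orange",o): d=p[:2]-c; print(n,np.hypot(*d),np.degrees(np.arctan2(d[1],d[0]))%360)
to(k[0],k[1],.088,29.5)
```

```text
knob [([257.9, 180.1], 1263, [238, 161, 42, 40])] [ 0.47798089 -0.02333589  0.084     ]
orange [([283.0, 36.4], 648, [270, 22, 28, 30])] [0.44126828 0.08822186 0.02      ]
(np.float64(428.67175572519085), np.float64(37.717557251908396)) 131 [0.5465 0.142 ]Traceback (most recent call last):
  File "<stdin>", line 11, in <module>
ValueError: min() iterable argument is empty
```

Run:
```python
from h import *
from scipy.optimize import least_squares
s=snapshot("wrist")
cv2.imwrite("pics/wrist3.png",s["image"][:,:,::-1])
b,_,_=blobs(s,(0,170,110),(5,255,255),(200,140,300,230),200); k=onz(s,b[0][0],.084); print("knob",b,k)
b,_,_=blobs(s,(6,180,110),(16,255,255),(250,15,310,60),100); o=onz(s,b[0][0],.02)
px=[(428,37),(328,79),(318,242),(392,270),(475,242)]
g=cv2.cvtColor(s["image"],cv2.COLOR_RGB2GRAY)
H=[]
for x,y in px:
    w=g[y-8:y+9,x-8:x+9]; m=(w>140).astype(np.uint8)
    ys,xs=np.nonzero(m); p=(x-8+(xs.min()+xs.max())/2,y-8+(ys.min()+ys.max())/2); H.append(onz(s,p,.046)[:2]); print(p,m.sum(),H[-1].round(4))
H=np.array(H)
f=lambda q:np.concatenate([np.hypot(*(H-q[:2]).T)-.112, .112*(((np.arctan2(*(H-q[:2]).T[::-1])-q[2]+np.pi/8)%(np.pi/4))-np.pi/8)])
r=least_squares(f,[.602,.044,np.radians(29.5)]); print("axis",r.x[:2],"hole phase deg",np.degrees(r.x[2]),r.fun.round(4))
c=r.x[:2]
for n,p in("knob",k),("orange",o): d=p[:2]-c; print(n,np.hypot(*d),np.degrees(np.arctan2(d[1],d[0]))%360)
to(k[0],k[1],.088,29.5)
```

```text
knob [([257.8, 179.2], 1244, [238, 160, 42, 40])] [ 0.47788433 -0.02337212  0.084     ]
(np.float64(428.0), np.float64(37.0)) 87 [0.5463 0.1417]
(np.float64(328.0), np.float64(79.0)) 114 [0.4924 0.0745]
(np.float64(318.0), np.float64(243.0)) 110 [ 0.5706 -0.0637]
(np.float64(392.0), np.float64(270.0)) 128 [ 0.6558 -0.0527]
(np.float64(475.0), np.float64(242.0)) 156 [0.7089 0.0152]
axis [0.6007968  0.04458795] hole phase deg 29.515977948693273 [-0.0007  0.0005  0.0004 -0.0003  0.0001 -0.0005  0.0001 -0.0002 -0.
  0.0005]
knob 0.14044944690219976 208.93883553525094
orange 0.165386135056923 164.67059359281524
t 2.12 tcp [ 0.4813 -0.0273  0.1608] ydir 29.11 F [ 0.11 -0.21  0.29] tilt [ 5.e-04 -3.e-04 -1.e+00]
shift mm [ 5.1 -1.1 72.8] turn z -0.007
```

View pics/wrist3.png

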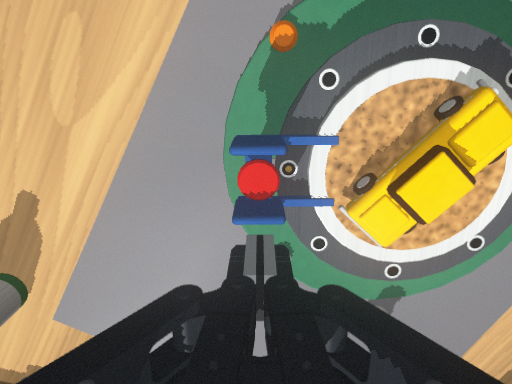

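The fit has residuals under 1 mm: axis at (0.6008, 0.0446), holes at 29.5° plus multiples of 45°. That puts the knob at (0.4789, −0.0243) and the target hole at 164.5°. I'll descend to just above the knob.

```bash
python3 -m handwheel '[[0,[4,-0.6,15],[0,0,0]],[0,[4,-0.6,32],[0,0,0]],[0,[4,-0.6,50],[0,0,0]],[0,[4,-0.6,64],[0,0,0]],[0,[4,-0.6,70],[0,0,0]]]'
python3 -m handwheel '[[0,[0,0,0],[0,0,0]],[0,[0,0,0],[0,0,0]]]'
python3 - <<'E'
from h import *
to(.4789,-.0243,.0840,29.5)
E
```

```text
t: 2.53
eef_pos: [0.4783, -0.0242, 0.0894]
orientation: [0.507, 0.862, -0.0, -0.001]
ft_force: [0.6, -0.5, -0.1]
grip_width: -0.0002
t: 2.7
eef_pos: [0.4789, -0.0239, 0.091]
orientation: [0.507, 0.862, 0.0, 0.0]
ft_force: [0.1, 0.3, -1.2]
grip_width: 0.0001
t 2.7 tcp [ 0.4789 -0.0239  0.091 ] ydir 29.11 F [ 0.15  0.34 -1.16] tilt [ 3.e-04 -1.e-04 -1.e+00]
shift mm [-0.4 -0.2  7. ] turn z -0.007
```

```bash
python3 -m handwheel '[[0,[0,0,4],[0,0,0]],[0,[0,0,7],[0,0,0]],[0,[0,0,10],[0,0,0]],[0,[0,0,13],[0,0,0]],[0,[0,0,13],[0,0,0]]]'
python3 -m handwheel '[[0,[0,0,2],[0,0,0]],[0,[0,0,4],[0,0,0]],[0,[0,0,5],[0,0,0]],[0,[0,0,5.5],[0,0,0]],[0,[0,0,5.5],[0,0,0]]]'
```

```text
t: 3.12
eef_pos: [0.4784, -0.0232, 0.0771]
orientation: [0.506, 0.862, -0.0, -0.0]
ft_force: [0.4, 1.0, -0.1]
grip_width: 0.0002
t: 3.53
eef_pos: [0.4786, -0.0232, 0.0719]
orientation: [0.506, 0.862, -0.0, -0.0]
ft_force: [-0.5, -0.0, -0.0]
grip_width: -0.0001
```

The force should show several newtons, but it reads about 0. I'll look before going further.

Run:
```python
from h import *
for n in ["wrist","scene"]:
    s=snapshot(n); im=s["image"][:,:,::-1]; 
    if n=="scene": im=cv2.resize(im[120:280,180:380],None,fx=4,fy=3.7,interpolation=cv2.INTER_CUBIC)
    cv2.imwrite(f"pics/{n}4.png",im)
for i in range(3):
    snapshot("top"); st=bot.read_state(); print(st["t"],st["eef_pos"],st["ft_force"],st["torque"],st["effort"])
```

```text
3.6833 [ 0.47865752 -0.02323222  0.07202598] [-0.22154368 -0.20066145 -0.12463747] [ 0.03070114 -0.00800449  0.00286195] [-6.61988906e-05 -5.03639710e+01 -1.53305769e+01 -2.80953072e-04
 -9.97651878e-04 -1.23470045e-04]
3.7333 [ 0.47864629 -0.0232353   0.0720328 ] [-0.02347592  0.24549876 -0.10241186] [-0.00797687  0.03091554 -0.01606737] [ 4.44192847e-04 -5.03900135e+01 -1.53423178e+01 -2.88349420e-04
  2.07653561e-04 -3.62834089e-05]
3.7833 [ 0.47865708 -0.02322033  0.0720501 ] [-0.23966992  0.13156563 -0.38437396] [-0.07706767 -0.0374327   0.0185062 ] [ 3.46923611e-03 -5.04106379e+01 -1.53486639e+01 -1.05656911e-04
  5.12713159e-04  1.84296891e-05]
```

View pics/wrist4.png

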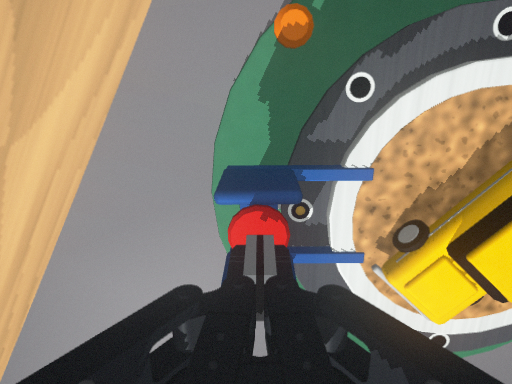

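View pics/scene4.png

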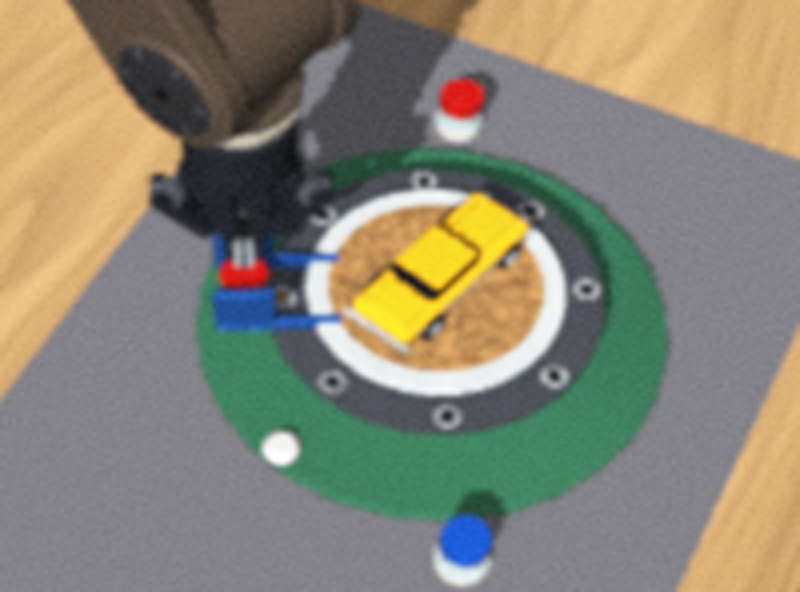

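The wrist view shows the fingertip at (260,236) over the knob, which is centred near (259,232). The brass pin is still visible in its hole at (300,210). I'll measure the knob height from its apparent size.

Run:
```python
from h import *
s=snapshot("wrist"); print(s["intrinsics"][0,0],s["k1"],s["T"].round(4).tolist())
b,m,l=blobs(s,(0,150,60),(8,255,255),(200,180,320,290),50); print(b)
xs=[(y,np.nonzero(m[y])[0].min(),np.nonzero(m[y])[0].max()) for y in range(200,262,3) if m[y].any()]; print(xs)
im=s["image"][170:290,190:340,::-1]; cv2.imwrite("pics/w5.png",cv2.resize(im,None,fx=5,fy=5,interpolation=cv2.INTER_CUBIC))
for z in (.07,.075,.08,.084):
    print(z,[proj(s,(.4789+.018*np.cos(a),-.0243+.018*np.sin(a),z)).round(1).tolist() for a in np.radians([29.5,209.5,119.5,299.5])])
print(proj(s,bot.read_state()["eef_pos"]))
```

```text
314.85627429416326 0.013372680157703879 [[0.8731, 0.4614, 0.1577, 0.4383], [0.4876, -0.8267, -0.2809, 0.0493], [0.0008, 0.3221, -0.9467, 0.2442], [0.0, 0.0, 0.0, 1.0]]
[([257.2, 226.4], 1641, [228, 205, 62, 44])]
[(206, np.int64(251), np.int64(267)), (209, np.int64(242), np.int64(273)), (212, np.int64(239), np.int64(279)), (215, np.int64(235), np.int64(281)), (218, np.int64(232), np.int64(283)), (221, np.int64(231), np.int64(286)), (224, np.int64(230), np.int64(287)), (227, np.int64(228), np.int64(287)), (230, np.int64(228), np.int64(288)), (233, np.int64(228), np.int64(288)), (236, np.int64(228), np.int64(289)), (239, np.int64(228), np.int64(288)), (242, np.int64(229), np.int64(287)), (245, np.int64(231), np.int64(286)), (248, np.int64(232), np.int64(232))]
0.07 [[288.2, 224.8], [229.1, 225.1], [258.5, 197.4], [258.8, 251.0]]
0.075 [[288.9, 228.5], [228.4, 228.8], [258.4, 200.4], [258.8, 255.2]]
0.08 [[289.7, 232.4], [227.6, 232.7], [258.4, 203.7], [258.8, 259.6]]
0.084 [[290.3, 235.6], [226.9, 236.0], [258.4, 206.4], [258.8, 263.4]]
[259.1753074  224.90102494]
```

View pics/w5.png

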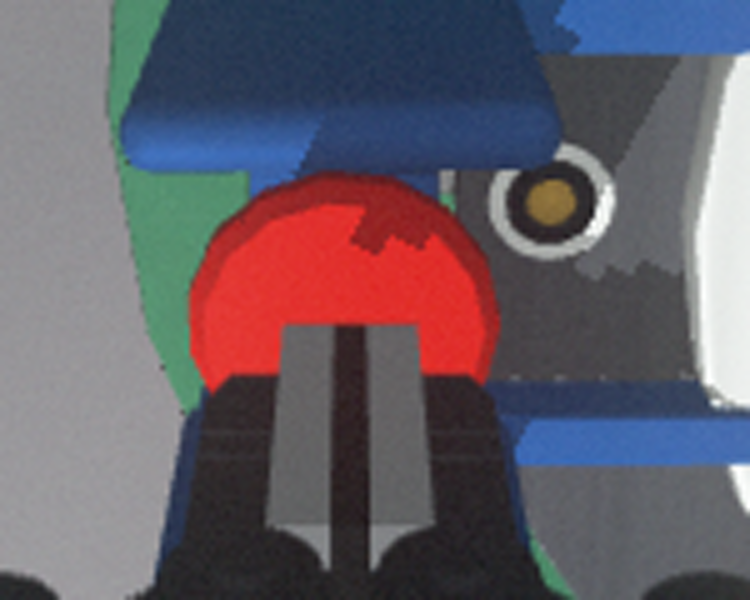

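The knob is still up. Its size matches a top height of about 0.08 m, and the visible fingertip ends above it, so the real tip sits higher than the nominal TCP suggests. I'll go down in small steps and watch the force.

```bash
python3 -m handwheel '[[0,[0,0,1],[0,0,0]],[0,[0,0,2],[0,0,0]],[0,[0,0,3],[0,0,0]],[0,[0,0,3],[0,0,0]]]'
python3 -m handwheel '[[0,[0,0,1],[0,0,0]],[0,[0,0,2],[0,0,0]],[0,[0,0,3],[0,0,0]],[0,[0,0,3],[0,0,0]]]'
```

```text
t: 4.17
eef_pos: [0.4785, -0.0232, 0.0688]
orientation: [0.506, 0.862, -0.0, -0.0]
ft_force: [-0.1, -0.4, -0.2]
grip_width: 0.0001
t: 4.5
eef_pos: [0.4786, -0.0232, 0.0658]
orientation: [0.506, 0.862, -0.0, -0.0]
ft_force: [-0.1, -1.1, 0.1]
grip_width: 0.0001
```

Run:
```python
from h import *
s=snapshot("wrist")
im=s["image"][150:300,190:340,::-1]; cv2.imwrite("pics/w6.png",cv2.resize(im,None,fx=4,fy=4,interpolation=cv2.INTER_CUBIC))
s=snapshot("scene"); im=s["image"][150:230,200:300,::-1]; cv2.imwrite("pics/s6.png",cv2.resize(im,None,fx=7,fy=7,interpolation=cv2.INTER_CUBIC)); print(proj(s,bot.read_state()["eef_pos"]))
```

```text
[240.1127897  195.98845495]
```

View pics/w6.png

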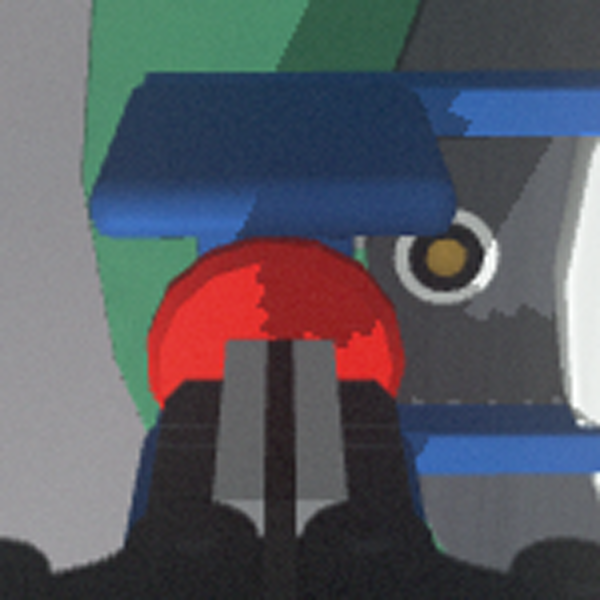

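View pics/s6.png

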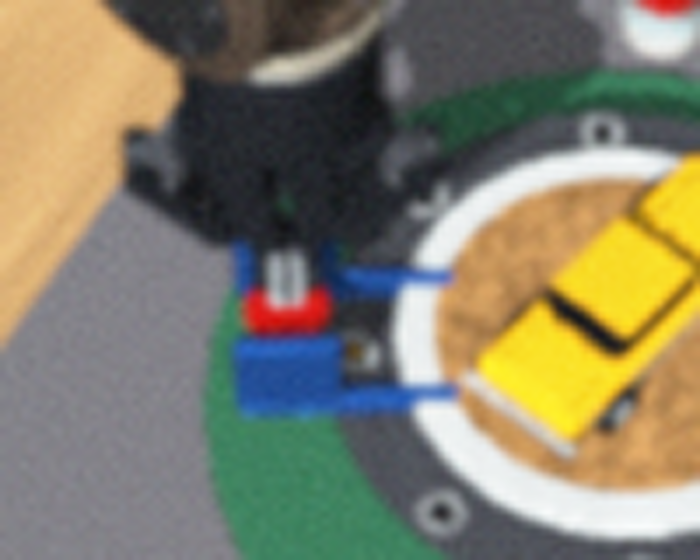

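No contact yet: the tip's shadow is still separate from it on the knob. I'll keep descending in the same steps.

```bash
python3 -m handwheel '[[0,[0,0,1],[0,0,0]],[0,[0,0,2],[0,0,0]],[0,[0,0,3],[0,0,0]],[0,[0,0,3],[0,0,0]]]'
python3 -m handwheel '[[0,[0,0,1],[0,0,0]],[0,[0,0,2],[0,0,0]],[0,[0,0,3],[0,0,0]],[0,[0,0,3],[0,0,0]]]'
python3 -m handwheel '[[0,[0,0,1],[0,0,0]],[0,[0,0,2],[0,0,0]],[0,[0,0,3],[0,0,0]],[0,[0,0,3],[0,0,0]]]'
python3 - <<'E'
from h import *
s=snapshot("wrist")
im=s["image"][150:300,190:340,::-1]; cv2.imwrite("pics/w7.png",cv2.resize(im,None,fx=4,fy=4,interpolation=cv2.INTER_CUBIC))
E
```

```text
t: 4.93
eef_pos: [0.4785, -0.0232, 0.0628]
orientation: [0.506, 0.862, -0.0, -0.0]
ft_force: [0.5, -0.8, 0.5]
grip_width: 0.0003
t: 5.27
eef_pos: [0.4785, -0.0232, 0.0598]
orientation: [0.506, 0.862, -0.0, -0.0]
ft_force: [0.3, 0.6, -0.3]
grip_width: 0.0002
t: 5.6
eef_pos: [0.4785, -0.0232, 0.0568]
orientation: [0.506, 0.862, -0.0, -0.0]
ft_force: [0.1, 0.0, 0.7]
grip_width: 0.0001
```

View pics/w7.png

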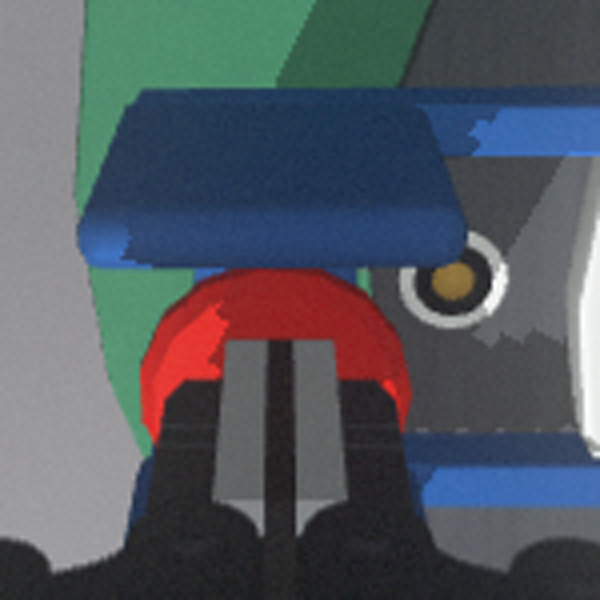

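Still no force, and the pin is still seated (brass tip at about (303,220)). The scene view also suggests the real tip is 15–30 mm above the reported TCP, so contact should come soon. I'll continue in small force-checked steps.

```bash
python3 -m handwheel '[[0,[0,0,1],[0,0,0]],[0,[0,0,2],[0,0,0]],[0,[0,0,3],[0,0,0]],[0,[0,0,3],[0,0,0]]]'
python3 -m handwheel '[[0,[0,0,1],[0,0,0]],[0,[0,0,2],[0,0,0]],[0,[0,0,3],[0,0,0]],[0,[0,0,3],[0,0,0]]]'
python3 - <<'E'
from h import *
s=snapshot("scene"); im=s["image"][150:230,200:300,::-1]; cv2.imwrite("pics/s8.png",cv2.resize(im,None,fx=7,fy=7,interpolation=cv2.INTER_CUBIC))
E
```

```text
t: 5.98
eef_pos: [0.4787, -0.0232, 0.0539]
orientation: [0.506, 0.862, -0.0, 0.0]
ft_force: [-0.9, -0.2, 2.8]
grip_width: 0.0003
t: 6.32
eef_pos: [0.4787, -0.0232, 0.0509]
orientation: [0.506, 0.862, -0.0, 0.0]
ft_force: [-1.0, -0.6, 4.5]
grip_width: -0.0
```

View pics/s8.png

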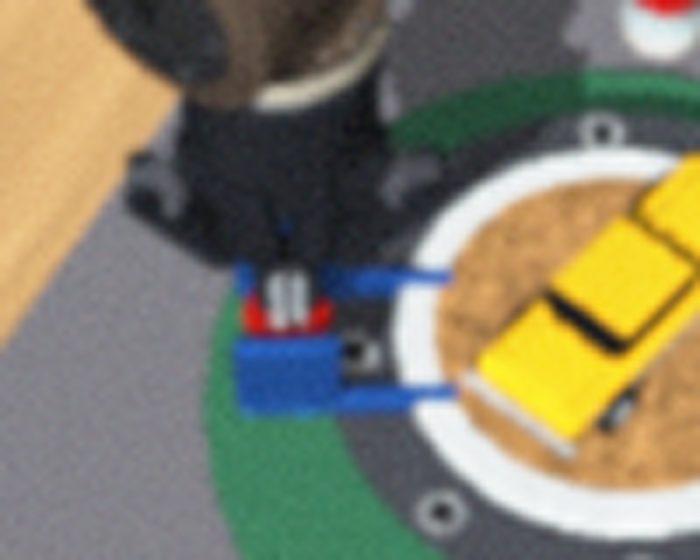

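Contact was made at a TCP height of about 0.0565. Force has risen to 4.5 N and the brass has gone from the hole, so the pin is drawing down. I'll press on to nearly full travel.

```bash
python3 -m handwheel '[[0,[0,0,1],[0,0,0]],[0,[0,0,2],[0,0,0]],[0,[0,0,3],[0,0,0]],[0,[0,0,3],[0,0,0]]]'
python3 -m handwheel '[[0,[0,0,1],[0,0,0]],[0,[0,0,2],[0,0,0]],[0,[0,0,2.5],[0,0,0]],[0,[0,0,2.5],[0,0,0]],[0,[0,0,2.5],[0,0,0]]]'
python3 - <<'E'
from h import *
s=snapshot("wrist")
im=s["image"][150:300,190:340,::-1]; cv2.imwrite("pics/w9.png",cv2.resize(im,None,fx=4,fy=4,interpolation=cv2.INTER_CUBIC))
to(.4789,-.0243,.0445,29.5)
E
```

```text
t: 6.7
eef_pos: [0.4787, -0.0233, 0.0479]
orientation: [0.506, 0.862, -0.0, 0.0]
ft_force: [-0.9, -0.7, 5.0]
grip_width: -0.0001
t: 7.12
eef_pos: [0.4787, -0.0233, 0.0455]
orientation: [0.506, 0.862, -0.0, 0.0]
ft_force: [-1.1, 0.3, 6.3]
grip_width: 0.0005
t 7.17 tcp [ 0.4787 -0.0233  0.0455] ydir 29.16 F [-0.77 -0.91  5.68] tilt [ 1.e-04 -1.e-04 -1.e+00]
shift mm [-1.  -0.3  1. ] turn z -0.006
```

View pics/w9.png

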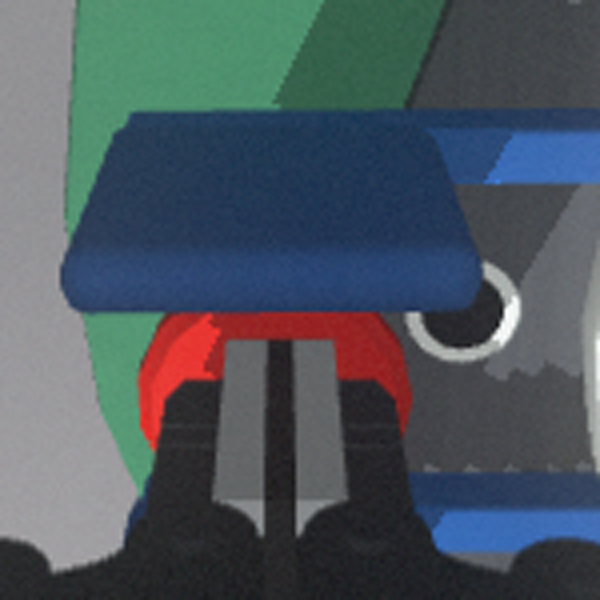

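The hole is now empty and the knob is about 11 mm down at 6 N. Next is the first half of the swing, clockwise. The tool +x axis is the tangent, +y points inward, and the arc radius is 139.7 mm.

```bash
python3 -m handwheel '[[0,[3,0,0.5],[0,0,0.02]],[0,[8,0.2,0.5],[0,0,0.057]],[0,[14,0.7,0.5],[0,0,0.1]],[0,[21,1.6,0.5],[0,0,0.151]],[0,[27.25,2.7,0.5],[0,0,0.196]]]'
python3 -m handwheel '[[0,[5.5,0.1,0],[0,0,0.039]],[0,[11,0.4,0],[0,0,0.079]],[0,[16.4,1,0],[0,0,0.118]],[0,[21.9,1.7,0],[0,0,0.157]],[0,[27.25,2.7,0],[0,0,0.196]]]'
python3 - <<'E'
from h import *
s=snapshot("wrist"); cv2.imwrite("pics/w10.png",s["image"][:,:,::-1])
st=bot.read_state(); d=st["eef_pos"][:2]-[.6008,.0446]; print(np.hypot(*d),np.degrees(np.arctan2(d[1],d[0]))%360)
to(.467,.082,.0445,-15.5)
E
```

```text
t: 7.58
eef_pos: [0.4676, 0.0021, 0.0451]
orientation: [0.589, 0.808, 0.0, 0.0]
ft_force: [-0.7, -0.9, 5.5]
grip_width: 0.0
t: 8.0
eef_pos: [0.4619, 0.0289, 0.045]
orientation: [0.665, 0.747, 0.0, 0.0]
ft_force: [-0.1, -0.4, 6.3]
grip_width: 0.0001
0.13979270442189906 186.1889036280676
t 8.05 tcp [0.4618 0.0295 0.0451] ydir 6.43 F [-0.11  1.06  5.84] tilt [ 4.e-04  0.e+00 -1.e+00]
shift mm [51.6 11.   0.6] turn z 0.383
```

View pics/w10.png

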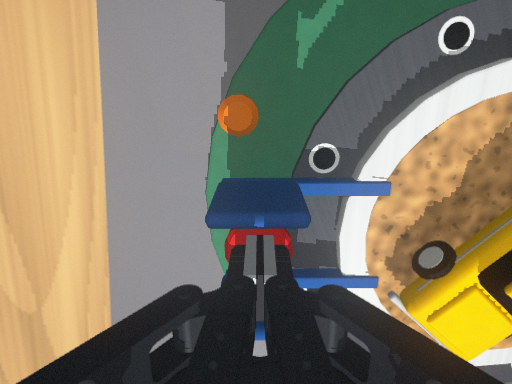

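The table is following with the fork in the same place relative to the finger, and the orange-stud hole is at (323,157). I'll continue.

```bash
python3 -m handwheel '[[0,[5.5,0.1,0],[0,0,0.039]],[0,[11,0.4,0],[0,0,0.079]],[0,[16.4,1,0],[0,0,0.118]],[0,[21.9,1.7,0],[0,0,0.157]],[0,[27.25,2.7,0],[0,0,0.196]]]'
python3 -m handwheel '[[0,[5.5,0.1,0],[0,0,0.039]],[0,[10.5,0.4,0],[0,0,0.075]],[0,[15,0.8,0],[0,0,0.108]],[0,[19,1.3,0],[0,0,0.137]],[0,[22,1.7,0],[0,0,0.158]]]'
python3 -m handwheel '[[0,[0,0,0],[0,0,0]],[0,[0,0,0],[0,0,0]]]'
python3 - <<'E'
from h import *
s=snapshot("wrist"); cv2.imwrite("pics/w11.png",s["image"][:,:,::-1])
t=snapshot("scene"); cv2.imwrite("pics/s11.png",cv2.resize(t["image"][130:290,200:360,::-1],None,fx=3.6,fy=3.6,interpolation=cv2.INTER_CUBIC))
st=bot.read_state(); d=st["eef_pos"][:2]-[.6008,.0446]; print(np.hypot(*d),np.degrees(np.arctan2(d[1],d[0]))%360)
h=np.array([.6008,.0446])+.112*np.array([np.cos(np.radians(164.5)),np.sin(np.radians(164.5))])
print("hole proj",proj(s,(*h,.046)))
to(.4659,.0820,.0445,-15.84)
E
```

```text
t: 8.47
eef_pos: [0.4615, 0.0563, 0.0451]
orientation: [0.735, 0.678, 0.0, 0.0]
ft_force: [-0.9, 0.5, 6.3]
grip_width: 0.0
t: 8.88
eef_pos: [0.4651, 0.0781, 0.0451]
orientation: [0.786, 0.618, 0.0, 0.0]
ft_force: [0.3, -0.3, 6.9]
grip_width: 0.0
t: 9.05
eef_pos: [0.4651, 0.0781, 0.0451]
orientation: [0.786, 0.619, 0.0, 0.0]
ft_force: [-0.9, -0.2, 6.0]
grip_width: -0.0001
0.139772298517901 166.19370405472839
hole proj [305.90555814 221.13503667]
t 9.15 tcp [0.4651 0.078  0.0451] ydir -13.58 F [-0.57  1.12  6.55] tilt [ 6.e-04  0.e+00 -1.e+00]
shift mm [ 4.1 -0.1  0.6] turn z 0.04
```

View pics/w11.png

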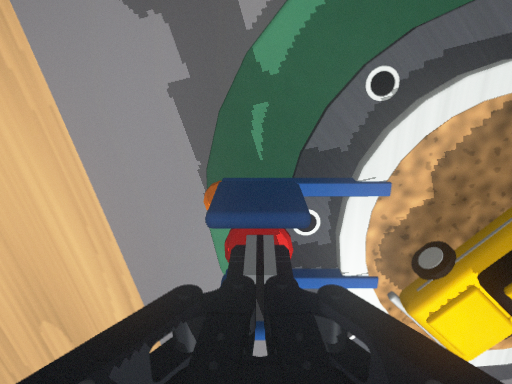

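View pics/s11.png

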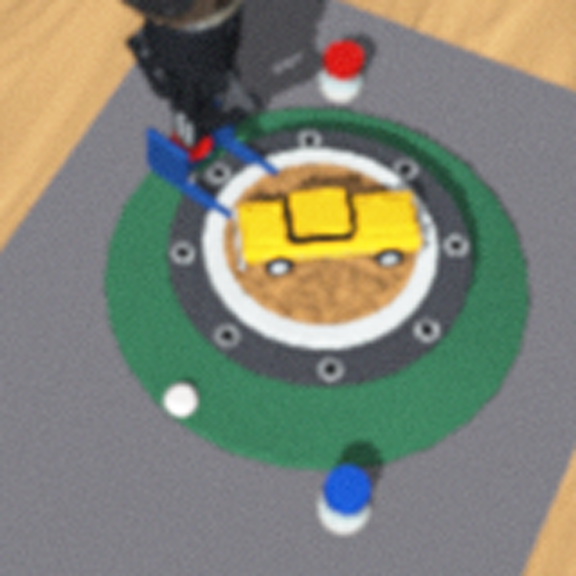

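The TCP has swung 42.9°. The hole ring is at (306,222), against (306,227) when the pin was in its hole, so about 2° remain. I'll make a small step and stop slightly short of centre.

```bash
python3 -m handwheel '[[0,[1.5,0,0],[0,0,0.01]],[0,[3,0,0],[0,0,0.02]],[0,[4.3,0.1,0],[0,0,0.031]],[0,[4.3,0.1,0],[0,0,0.031]],[0,[4.3,0.1,0],[0,0,0.031]]]'
python3 - <<'E'
from h import *
s=snapshot("wrist"); cv2.imwrite("pics/w12.png",cv2.resize(s["image"][150:300,190:340,::-1],None,fx=4,fy=4,interpolation=cv2.INTER_CUBIC))
st=bot.read_state(); d=st["eef_pos"][:2]-[.6008,.0446]; print(np.hypot(*d),np.degrees(np.arctan2(d[1],d[0]))%360)
to(.4659,.0820,.0445,-15.84)
E
```

```text
t: 9.57
eef_pos: [0.4662, 0.0821, 0.0451]
orientation: [0.795, 0.606, 0.0, 0.0]
ft_force: [0.0, 0.5, 7.2]
grip_width: -0.0003
0.1397670180775624 164.446161303576
t 9.62 tcp [0.4662 0.0821 0.0451] ydir -15.36 F [-0.08  0.89  6.3 ] tilt [ 6.e-04  0.e+00 -1.e+00]
shift mm [-0.1 -0.2  0.6] turn z 0.008
```

View pics/w12.png

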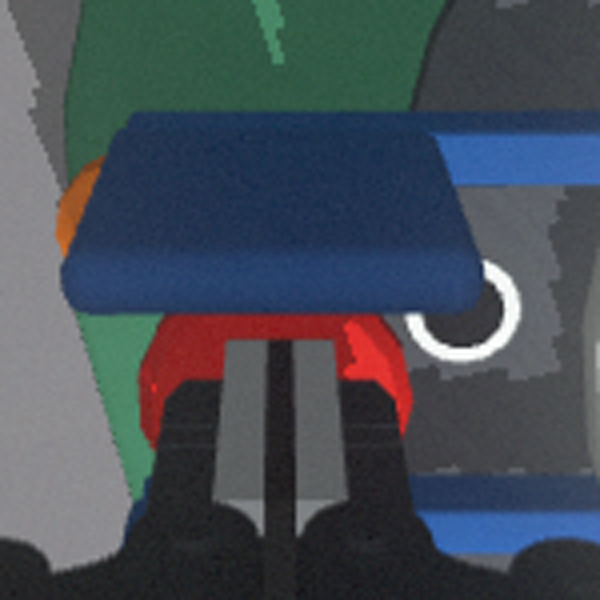

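The view now matches the starting one: hole at crop (463,310) against (463,308). I'll let the plunger rise slowly, straight up.

```bash
python3 -m handwheel '[[0,[0,0,-2],[0,0,0]],[0,[0,0,-4],[0,0,0]],[0,[0,0,-6],[0,0,0]],[0,[0,0,-8],[0,0,0]],[0,[0,0,-10],[0,0,0]]]'
python3 -m handwheel '[[0,[0,0,-2],[0,0,0]],[0,[0,0,-4],[0,0,0]],[0,[0,0,-7],[0,0,0]],[0,[0,0,-11],[0,0,0]],[0,[0,0,-15],[0,0,0]]]'
python3 - <<'E'
from h import *
s=snapshot("wrist"); cv2.imwrite("pics/w13.png",cv2.resize(s["image"][120:300,190:370,::-1],None,fx=3.3,fy=3.3,interpolation=cv2.INTER_CUBIC))
E
```

```text
t: 10.03
eef_pos: [0.4661, 0.082, 0.0551]
orientation: [0.795, 0.606, 0.0, 0.0]
ft_force: [0.4, 0.3, 3.0]
grip_width: 0.0004
t: 10.45
eef_pos: [0.4658, 0.082, 0.0702]
orientation: [0.795, 0.606, -0.0, -0.0]
ft_force: [0.4, 0.8, 1.2]
grip_width: -0.0001
```

View pics/w13.png

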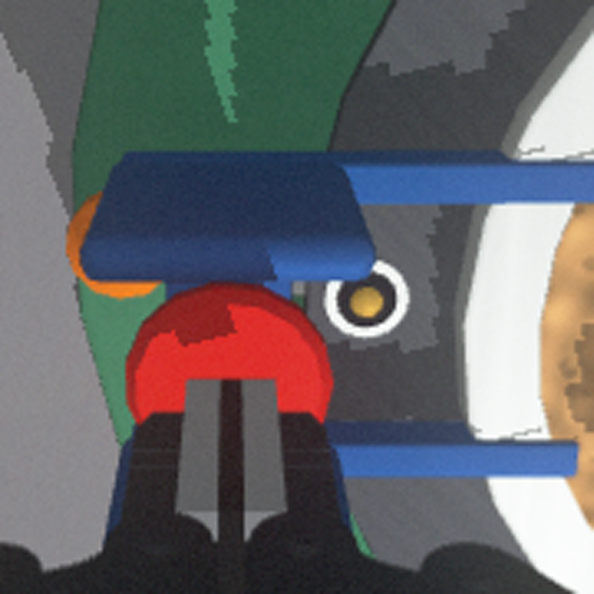

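The brass tip is showing in the hole at crop (367,300), so the pin has locked, with the knob up and the orange stud straight outwards. I'll retreat straight up and check.

```bash
python3 -m handwheel '[[0,[0,0,-15],[0,0,0]],[0,[0,0,-35],[0,0,0]],[0,[0,0,-60],[0,0,0]],[0,[0,0,-85],[0,0,0]],[0,[0,0,-100],[0,0,0]]]'
python3 -m handwheel '[[0,[-30,-15,0],[0,0,0]],[0,[-60,-20,0],[0,0,0]],[0,[-90,-20,0],[0,0,0]],[0,[-110,-20,0],[0,0,0]],[0,[-110,-20,0],[0,0,0]]]'
python3 -m handwheel '[[0,[0,0,0],[0,0,0]],[0,[0,0,0],[0,0,0]]]'
python3 - <<'E'
from h import *
for n,z in(("top",0),("scene",0),("wrist",0)):
    s=snapshot(n); im=s["image"][:,:,::-1]
    cv2.imwrite(f"pics/{n}14.png",im if n=="wrist" else cv2.resize(im[100:250,90:390] if n=="top" else im[80:290,180:390],None,fx=2.6,fy=2.6,interpolation=cv2.INTER_CUBIC))
    for b in blobs(s,(0,170,110),(5,255,255),(0,0,511,383),30)[0]:
        p=onz(s,b[0],.084); d=p[:2]-[.6008,.0446]
        if np.hypot(*d)<.17: print(n,b,p.round(4),np.hypot(*d).round(4),(np.degrees(np.arctan2(d[1],d[0]))%360).round(2))
to(0,0,0)
E
```

```text
t: 10.92
eef_pos: [0.4663, 0.082, 0.1723]
orientation: [0.795, 0.606, 0.001, 0.001]
ft_force: [0.2, -0.4, 0.8]
grip_width: 0.0002
t: 11.33
eef_pos: [0.4167, -0.021, 0.1703]
orientation: [0.796, 0.605, -0.0, 0.0]
ft_force: [0.1, 0.3, -0.7]
grip_width: 0.0
t: 11.5
eef_pos: [0.4176, -0.0186, 0.1701]
orientation: [0.795, 0.606, 0.0, 0.0]
ft_force: [-0.3, -0.3, 0.8]
grip_width: 0.0002
top ([232.5, 210.0], 63, [229, 206, 9, 9]) [0.4667 0.0818 0.084 ] 0.1391 164.51
scene ([253.6, 165.6], 60, [249, 162, 10, 9]) [0.4682 0.0811 0.084 ] 0.1375 164.61
wrist ([285.4, 42.6], 1777, [263, 18, 47, 50]) [0.4653 0.0819 0.084 ] 0.1405 164.62
t 11.65 tcp [ 0.4177 -0.0181  0.17  ] ydir -15.29 F [-0.91 -0.29  0.3 ] tilt [-0. -0. -1.]
shift mm [ -92.7 -407.7  170. ] turn z None
```

View pics/scene14.png

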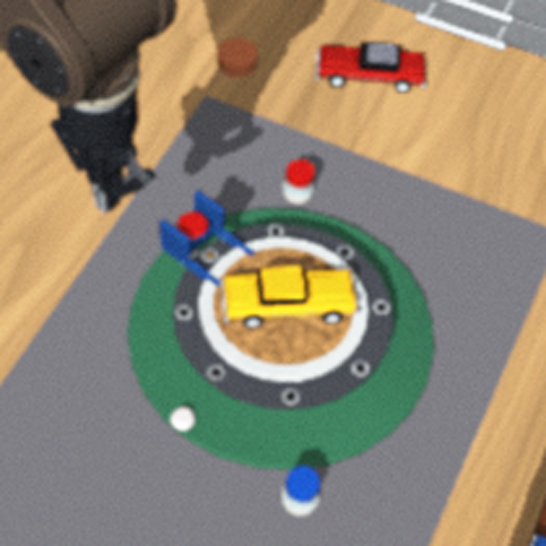

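View pics/top14.png

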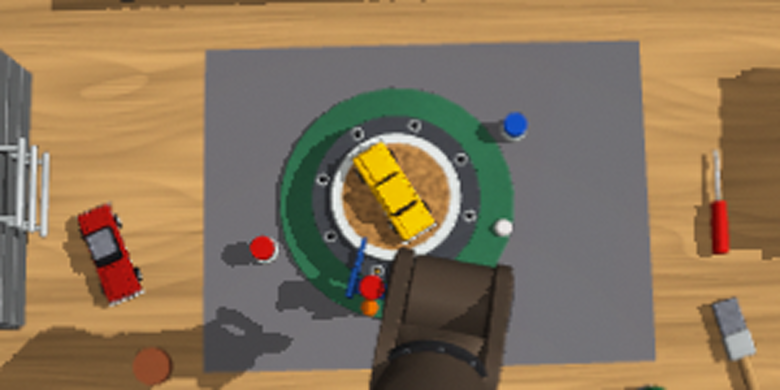

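View pics/wrist14.png

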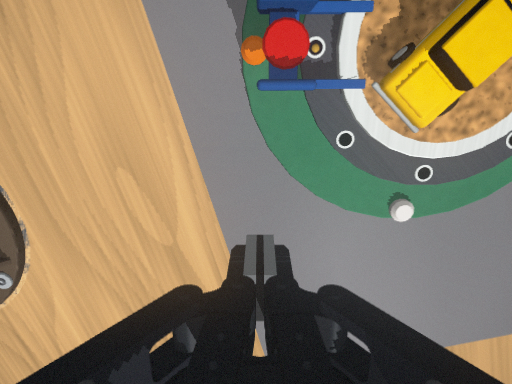

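All three views put the knob at 164.5–164.6°, where the target hole is at 164.5°. The wrist view shows the brass tip in the hole at (316,47) in line with the orange stud at (253,50). The car has ridden round in the middle of the table, and the jars have not moved. The arm is clear, so I'm handing in.

```bash
python3 -c "
from station import bot
print(bot.close_job())"
```

```text
the job is handed in; nothing more can be done
None
```

The yellow car is in its next drying position: the table is turned one hole clockwise and the pin has locked into the hole beside the orange stud. I pressed the knob with the shut fingertip and held it about 11 mm down at about 6 N. I swung the table along the arc without going past the hole, let the plunger rise, and backed the arm away. The job was handed in at about 12 s.

- **Position:** in all three camera views the knob is at 164.5–164.6°, and the target hole is at 164.5°. The wrist view shows the brass tip up in that hole, in line with the orange stud.
- **Bystanders and car:** the yellow car is still centred on the table and the robot did not touch it. The jars, red car, tin, brush and screwdriver in the last pictures look unmoved, judged by eye. The thinner bottle was out of view in those, so I did not recheck it, though the fingers passed well above it.
- **What disagreed:** the finger met the knob about 27 mm lower than the reported TCP height implied. I found the contact with small steps, watching the force and the camera. In the last check the scene camera put the knob 137.5 mm from the axis instead of 140 mm, roughly the stated calibration error.

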